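# Fit the access panel to the operator console

## Task

Close up the grey operator console on the bench: fit its loose access panel into the sloping face. Tilt the panel and hook its lower edge (the edge farther from the handle) under the lip, fully home at the foot of the recess, then lower the upper edge and press it down until it snaps under the spring roller catch and the panel lies flat; let go of it and leave the other things around it where they are.

Things in the scene. Friction and masses are not known exactly. Their poses are not given: they have to be found in the camera images.
- console: Grey sheet-metal operator console, fixed, on a blue mat 2 mm thick: 285 mm deep (x), 220 wide (y). Origin: centre of its underside. x points from its low front (55 mm high, away from the robot) to its high back (138 mm high, a flat deck 57 mm deep, nearest the robot), z up. Its face slopes up from front to back at 20 degrees.
- face: The console's sloping face. x points up the slope, y across, z square out; z = 0 is the level of the seating ledge in the recess. The recess is the inside of a bolt-in frame with slotted screws, set tight anywhere from 12 mm down to 12 mm up the slope (not reported: see or feel it). Origin: foot wall of the recess, mid-width, were the frame set midway. Lamps stand 9 mm proud at y = -94.
- recess_middle (a point): x = 76 mm, y = 0, z = 0 in face: middle of the recess, were the frame set midway. Recess 152.5 mm long from foot wall to head wall (x), 138 wide (y); ledge round an open hole: 15 mm wide at the sides, about 11 at foot and head, 6 mm below the face. The frame's side rims stand 7.5 mm above the ledge, its head wall 16.5 mm, with the catch in a notch at its middle and a housing behind.
- catch (a joint): Travel (m) of the spring catch at the middle of the recess's head: a black roller (radius 6, 28 mm wide) that yields up the slope. 0 sprung out, about 0.0005 holding the seated panel, 0.0035 as the edge passes. The panel's upper edge first rests on it, 5 to 6 degrees open; about 5 to 12 N pressed near that edge drives it past, but only with the lower edge home at the foot wall (within 2 mm).
- panel_grip (a point): Centre of the black bar of the panel's bow handle, the place to grasp. Bar 100 mm long (y), 12 wide (x), 10 high, on posts at y = -45 and 45; its centre is 34 mm above the panel's outer face (39 above the underside), 95 mm from the lower edge, 55 from the upper. Axes are the panel's: x from its lower (hook) edge to its upper edge, y along the bar, z out of the outer face.
- panel_middle (a point): Centre of the panel's plate: a loose grey plate 150 (x) by 130 (y) by 5 mm, about 0.3 kg, with dark louvres on its lower half and a black bow handle, lying flat on the mat, handle up. Same axes as panel_grip.
- panel_hook_edge (a point): Middle of the panel's lower edge (the one farther from the handle), half-way through its 5 mm thickness; axes as panel_grip. It goes under the lip: a strip 4 mm thick across the whole foot of the frame, reaching 12 mm up the slope from the foot wall, its underside 8.5 mm above the ledge. With this edge home at the foot wall the panel can stand up to 15 degrees open from the ledge.
- panel_top_edge (a point): Middle of the panel's upper edge (the one nearer the handle), half-way through its 5 mm thickness; axes as panel_grip. Fully home it lies 2.5 mm above the ledge, 150 mm up from the foot wall, held under the catch roller.
- collar_a: Bystander: black plastic ring, 76 mm across, 24 mm high, lying on the mat next to the panel's lower edge. Origin: centre of its underside.
- collar_b: Bystander: black plastic ring, 76 mm across, 24 mm high, on the mat near the robot, in front of the screwdriver. Origin: centre of its underside.
- tube: Bystander: polished steel tube, 54 mm across, 95 mm tall, standing at the back of the mat. Origin: centre of its underside.
- screwdriver: Bystander: screwdriver 180 mm long, lying between the console and the panel. Origin: under its middle.
- jar: Bystander: small clear jar with a black cap, 38 mm across, 45 mm tall, standing on the console's rear deck near one corner. Origin: centre of its underside.

How it is judged:
By the outcome, as a careful person would: the job done as asked, in the order asked, and still so for the second after the job is handed in, with the robot touching nothing.
It also fails if it takes over 58 s, if anything falls off the work surface, if the arm or the gripper's body presses on something with over 40 N, if the wrist force passes 120 N, or if a joint passes its speed limit or range.

## Robot

A 6-joint arm with a two-finger parallel gripper is mounted at the origin on the work surface. World frame = base frame: x ahead of the robot, y to its left, z up, the work surface at z = 0. Lengths are in m, angles in degrees, forces in N, time in s.
With the tool pointing down it reaches from about 0.375 to 0.9 m from the base axis. Payload 3.1 kg.
Tool frame: the origin (TCP) lies on the centre line of the jaws, within the pads' length; the fingertips stand 25 mm ahead of it and the grasp point (between the pads) lies 6 mm ahead of it; z points along the fingers, y is the line along which they close (so a half turn about z gives the same grasp; the last joint's range is limited). The gripper opens to 87 mm and grips with 3 to 60 N. Pads are 19 mm wide; open, the fingers measure 117 mm over their backs; the gripper's body (75 mm by 190 mm) begins 51 mm behind the grasp point.
Start: joints at [-74.456, 30.224, 82.088, -0, 67.689, -10.227], TCP at [0.272, -0.563, 0.248] pointing down, gripper open.
Joint ranges: [-176.69, 176.69], [-43.24, 126.21], [12.49, 139.97], [-82, 262], [0, 151.66], [-163.58, 163.58]. Speed limits (degrees/s): [159.86, 159.86, 180, 180, 180, 180].

## Interface

Orientations are given as a 3x3 rotation matrix whose columns are the frame's x, y, z axes.
In Python, from rig import read_state, capture, camera_params, hand_in gives the robot as it stands.
- The arm moves only by the tool apply_moves, never from a script. Its argument "rows" is a list of rows, each an object of numbers: "x", "y", "z": the shift along the tool's x, y, z in mm; "rx", "ry", "rz": the turn, a rotation vector about the tool's x, y, z in units of 6 degrees (1.0 is 6 degrees); "claw": the closure in counts, from 0 (fully open) to 255 (shut). A call has 1 to 10 rows; each row is the pose to reach, as a shift and turn from the pose commanded when the call began, along the tool's axes at that moment; what a row does not reach only later rows make up. A row lasts 1/8 s, in which the tool goes at most 62.5 mm and 10.7 degrees, less where a joint would pass 70% of its speed; a pose out of reach is approached as far as the arm can. A call with a gripper value outside its range is refused whole. The fingers move at their own pace and stop on an object; the grip force is fixed at half the most. Time passes only in rows, so rows that repeat a pose let the fingers close. It gives the time, the measured TCP pose, the force, the opening and the grip force at its end, in the units of the state.
- read_state(): the state, without advancing time (a new reading comes with each control period).
- capture(name): name is "scene" or "top" or "wrist"; returns (picture, depth): 480x640x3 uint8, red, green, blue; 480x640 float32, m along the optical axis (not along the pixel's ray), 0 where there is no reading.
- camera_params(name): a dict with "fx", "fy", "cx", "cy" (pixels), "xyz" and "orientation" of the camera in the world. Camera axes: x right, y up, looking along -z (the intrinsics and any distortion apply to the point x, -y, -z); pixel columns grow to the right and rows downward; lengths in m; the calibration is good to about 2 mm. A picture is of the moment at which its call begins: read the wrist's pose just before it. camera_params takes no time and is no camera call; for the wrist camera it gives the pose at the moment of the call.
- hand_in(): hands the job in; it is judged then, once.
The state is a dict: "time_s": time; "joint_positions": joint angles; "qvel": joint speeds; "tau": joint torques, N m; "position": TCP position; "tcp_rot": TCP orientation; "force": force on the tool from outside, world axes, zero at the start; "moment": the same for the moment, N m; "opening": opening from 0.0 (shut) to 1.0 (fully open); "grasp_force": force on a finger pad.
Only numpy, scipy, OpenCV 4.12 (cv2) and the standard library are available. Lean on these libraries where they do the work, as an engineer would, in place of code of your own. Each camera call takes 0.05 s, during which the arm holds its last target. There are 200 camera calls.

## Working session

There is one attempt and no reset: what is moved stays moved. The work goes in short steps, Python scripts to look and compute and a tool call to move; the robot and the scene stay as the last step left them, time stands still between calls to the robot, and variables do not carry over. Pictures are saved under pics/ and viewed, at most 10 in all, crops included, and the job is handed in when it is done.

Besides the shell and the picture viewer there is one more tool, called after "Request:" by a JSON object that holds its "fn" and its "kwargs", one argument or row to a line. apply_moves: Moves the arm, as the interface text tells. Its arguments: {"type":"object","properties":{"rows":{"type":"array"}},"required":["rows"]}

```bash
mkdir -p pics; ls; python3 - <<'E'
from rig import *
import cv2,numpy as np
for n in ("scene","top"):
    p,d=capture(n); np.savez(f"pics/{n}0.npz",p=p,d=d)
    cv2.imwrite(f"pics/{n}0.png",p[:,:,::-1]); c=camera_params(n); print(n,c)
s=read_state(); print(s["time_s"],s["position"],s["tcp_rot"],s["force"])
E
```

```text
pics
scene {'fx': 601.5271557461762, 'fy': 601.5271557461762, 'cx': 307.5399209339799, 'cy': 231.6854571418603, 'xyz': array([ 1.38209939, -0.3218093 ,  0.70391417]), 'orientation': array([[ 0.35454383, -0.5411962 ,  0.7624994 ],
       [ 0.93500953,  0.2117191 , -0.28448585],
       [-0.00747303,  0.81380691,  0.58108731]])}
top {'fx': 567.4753461371262, 'fy': 567.4753461371262, 'cx': 323.38755687431427, 'cy': 242.82734016661422, 'xyz': array([ 0.37447967, -0.03920298,  1.06268201]), 'orientation': array([[-2.61534411e-02,  9.75653337e-01, -2.17753449e-01],
       [-9.99646261e-01, -2.65780564e-02,  9.79181861e-04],
       [-4.83212138e-03,  2.17702030e-01,  9.76003318e-01]])}
0.1 [ 0.27160693 -0.56225472  0.2466833 ] [[ 9.00522120e-01  4.34809845e-01 -5.56665057e-04]
 [ 4.34810102e-01 -9.00520312e-01  1.82841391e-03]
 [ 2.93724177e-04 -1.88857076e-03 -9.99998174e-01]] [ 0.01822309  0.41646799 -0.01794742]
```

View pics/scene0.png

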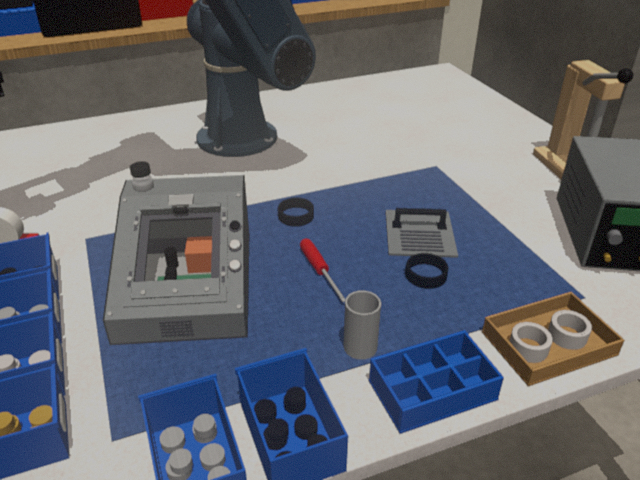

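View pics/top0.png

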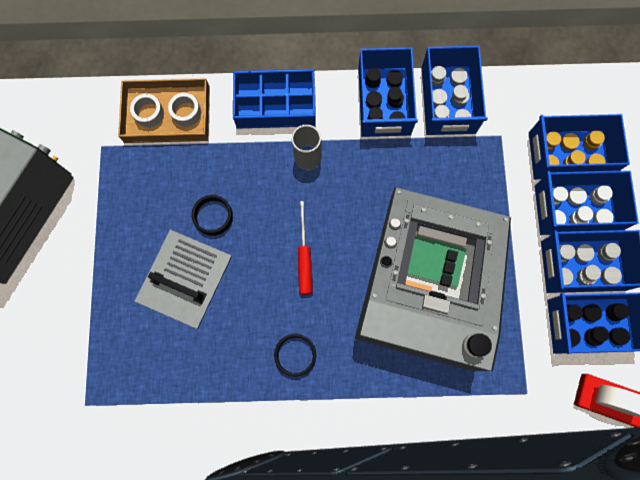

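The panel lies at about (183,278) in the top view with its handle at (178,288). The console is at (440,280), its lamps on the panel side and its catch at (437,298). The jar is at (479,346).

```bash
cat > h.py <<'E'
import numpy as np,cv2
from rig import *
def cloud(d,c):
    v,u=np.mgrid[0:480,0:640]
    P=np.stack([(u-c["cx"])/c["fx"]*d,-(v-c["cy"])/c["fy"]*d,-d],-1)
    return P@np.array(c["orientation"]).T+np.array(c["xyz"])
def ray(u,v,c,z):
    r=np.array(c["orientation"])@np.array([(u-c["cx"])/c["fx"],-(v-c["cy"])/c["fy"],-1.]); o=np.array(c["xyz"])
    return o+r*(z-o[2])/r[2]
def take(n,tag):
    c=camera_params(n); p,d=capture(n); cv2.imwrite(f"pics/{tag}.png",p[:,:,::-1]); np.savez(f"pics/{tag}.npz",p=p,d=d)
    np.save(f"pics/{tag}_c.npy",c,allow_pickle=True); return p,d,c
E
cat > m1.py <<'E'
from h import *
c=camera_params("top"); f=np.load("pics/top0.npz"); p,d=f["p"],f["d"]; W=cloud(d,c)
hsv=cv2.cvtColor(p,cv2.COLOR_RGB2HSV)
# panel
g=((hsv[...,1]<60)|(p.max(-1)<50)).astype(np.uint8); m=np.zeros_like(g); m[225:333,130:240]=g[225:333,130:240]
m=cv2.morphologyEx(m,cv2.MORPH_OPEN,np.ones((3,3)));n,l,st,_=cv2.connectedComponentsWithStats(m)
k=1+st[1:,4].argmax(); cs,_=cv2.findContours((l==k).astype(np.uint8),0,1)
q=np.array([ray(u,v,c,.007)[:2] for u,v in cs[0][:,0]],np.float32)
print("panel rect",cv2.minAreaRect(q*1000), "z",np.median(W[l==k][:,2]))
# handle
b=(W[...,2]>.03)&(W[...,2]<.06); b[:225]=0;b[333:]=0;b[:,:130]=0;b[:,240:]=0
hb=W[b]; print("handle",len(hb),cv2.minAreaRect((hb[:,:2]*1000).astype(np.float32)),np.percentile(hb[:,2],[10,50,90]))
# console
K=(W[...,2]>.035)&(d>0); K[:180]=0;K[380:]=0;K[:,:345]=0;K[:,520:]=0
k=W[K]; R=cv2.minAreaRect((k[:,:2]*1000).astype(np.float32)); print("console",R); print(cv2.boxPoints(R))
for n_,(u,v) in dict(tube=(307,140),jar=(479,343),colb=(295,356),cola=(212,215),drv=(305,270)).items(): print(n_,W[v,u])
E
python3 m1.py
```

```text
panel rect ((549.609619140625, 225.3803253173828), (130.41754150390625, 150.78082275390625), 65.36387634277344) z 0.007214202987864571
handle 373 ((583.4912719726562, 209.78271484375), (99.79496765136719, 125.67818450927734), 65.50637817382812) [0.04238901 0.04537044 0.04779155]
console ((534.6270751953125, -238.72438049316406), (220.6185760498047, 286.3419189453125), 73.23118591308594)
[[ 365.7188  -303.0366 ]
 [ 639.8846  -385.6493 ]
 [ 703.53534 -174.41217]
 [ 429.36957  -91.79947]]
tube [ 0.81103545 -0.01372227  0.02853243]
jar [ 0.40765384 -0.27308016  0.18415267]
colb [0.39995142 0.01731346 0.00244781]
cola [0.67235471 0.17417612 0.00160889]
drv [ 0.55530872 -0.00481751  0.02507978]
```

```bash
cat > face.py <<'E'
from h import *
a=np.deg2rad(163.23); cx=np.array([np.cos(a),np.sin(a),0]); cz=np.array([0,0,1.]); cy=np.cross(cz,cx)
O=np.array([.5346,-.2387,.002]); t=np.deg2rad(20)
fx=np.cos(t)*cx+np.sin(t)*cz; fz=np.cos(t)*cz-np.sin(t)*cx
E0=O-.1425*cx+.055*cz-.006*fz      # ledge-level point below front edge of slope, mid width
def toface(P): return np.stack([(P-E0)@fx,(P-E0)@cy,(P-E0)@fz],-1)*1000
E
cat > m2.py <<'E'
from face import *
import sys
for tag in sys.argv[1:]:
    f=np.load(f"pics/{tag}.npz"); d=f["d"]
    try: c=np.load(f"pics/{tag}_c.npy",allow_pickle=True).item()
    except Exception: c=camera_params(tag[:-1])
    F=toface(cloud(d,c))[(d>0)]; F=F[(abs(F[:,1])<105)&(F[:,2]>-60)&(F[:,2]<40)]
    print(tag,"face level",np.median(F[(F[:,0]>10)&(F[:,0]<30),2]),np.median(F[(F[:,0]>222)&(F[:,0]<238)&(abs(F[:,1])>45),2]))
    for y0,y1 in((-55,-25),(25,55)):
        G=F[(F[:,1]>y0)&(F[:,1]<y1)]
        print(y0,[(int(s),int(round(np.median(z))),) for s in range(24,244,2) if len(z:=G[(G[:,0]>=s)&(G[:,0]<s+2),2])])
    G=F[(F[:,0]>100)&(F[:,0]<140)]
    print("across",[(int(s),int(round(np.median(z)))) for s in range(-100,100,2) if len(z:=G[(G[:,1]>=s)&(G[:,1]<s+2),2])])
E
python3 m2.py top0 scene0; python3 -c "
from rig import *;print(camera_params('wrist'))"
```

```text
top0 face level 6.76993394259213 6.276335213755703
-55 [(24, 8), (26, 8), (28, 8), (30, 10), (32, 11), (34, 12), (36, 12), (38, 12), (40, 12), (42, -35), (44, 11), (46, -13), (48, 10), (50, -38), (52, -38), (54, -40), (56, 0), (58, 0), (60, -2), (62, -1), (64, -55), (66, -56), (68, -55), (70, -58), (72, -59), (74, -59), (76, -59), (78, -60), (80, -59), (82, -1), (88, 2), (94, 1), (96, -1), (100, 1), (104, -1), (106, -1), (116, 0), (118, 0), (128, 0), (136, -2), (138, -1), (148, -1), (150, -55), (152, -53), (154, -53), (156, -53), (158, -54), (160, -54), (166, -2), (168, 1), (170, -1), (176, 0), (178, -1), (180, 0), (186, -2), (190, 0), (192, 0), (194, 2), (202, 16), (204, 16), (206, 16), (208, 13), (210, 12), (212, 7), (214, 7), (216, 8), (218, 7), (220, 7), (222, 7), (224, 7), (226, 7), (228, 7), (230, 8), (232, 7), (234, 6), (236, 6), (238, 6), (240, 6), (242, 5)]
25 [(24, 8), (26, 8), (28, 8), (30, 10), (32, 12), (34, 11), (36, 13), (38, 11), (40, 12), (42, 12), (44, 10), (46, 10), (48, 11), (50, -39), (52, -40), (54, -42), (56, 0), (58, 0), (60, 0), (62, -1), (64, -55), (66, -56)
[... 3455 characters left out ...]
), (-62, -1), (-60, -2), (-58, -2), (-56, -3), (14, -57), (16, -58), (18, -55), (20, -57), (22, -57), (24, -57), (26, -54), (28, -56), (30, -56), (32, -59), (52, -4), (54, -3), (56, -2), (58, -2), (60, -2), (62, -3), (64, -2), (66, -1), (68, 4), (70, 5), (72, 5), (74, 5), (76, 5), (78, 5), (80, 5), (82, 4), (84, 4), (86, 4), (88, 4), (90, 3), (92, 4), (94, 4), (96, 4), (98, 4)]
{'fx': 403.33517403528134, 'fy': 403.33517403528134, 'cx': 316.7686843674562, 'cy': 244.56835289557543, 'xyz': array([ 0.34632881, -0.52570447,  0.38497739]), 'orientation': array([[ 0.43363569,  0.85854512,  0.27360623],
       [-0.90108615,  0.41382125,  0.1295983 ],
       [-0.00195809, -0.30274124,  0.95307078]])}
```

Request:
{"fn": "apply_moves", "kwargs": {
  "rows": [
    {"z": -60},
    {"x": 50,"y": -20,"z": -120,"rz": -1.5},
    {"x": 320,"y": -134,"z": -150,"rz": -7.9},
    {"x": 320,"y": -134,"z": -150,"rz": -7.9},
    {"x": 320,"y": -134,"z": -150,"rz": -7.9},
    {"x": 320,"y": -134,"z": -150,"rz": -7.9},
    {"x": 320,"y": -134,"z": -150,"rz": -7.9},
    {"x": 320,"y": -134,"z": -150,"rz": -7.9},
    {"x": 320,"y": -134,"z": -150,"rz": -7.9}
  ]
}}

```text
validation failed for argument at $.ro...
```

```bash
python3 - <<'E'
from h import *
take("wrist","w1"); s=read_state(); print(s["time_s"],s["position"],np.round(s["tcp_rot"],3).tolist(),s["joint_positions"])
E
python3 m2.py w1 | cut -c1-1500
```

```text
0.15 [ 0.27162472 -0.5623401   0.24681902] [[0.901, 0.435, -0.0], [0.435, -0.901, 0.002], [0.0, -0.002, -1.0]] [-7.44555227e+01  3.02653638e+01  8.21380862e+01 -2.21699299e-03
  6.76867581e+01 -1.02284774e+01]
w1 face level nan nan
-55 []
25 []
across []
  return _methods._mean(a, axis=axis, dtype=dtype,
  ret = ret.dtype.type(ret / rcount)
```

View pics/w1.png

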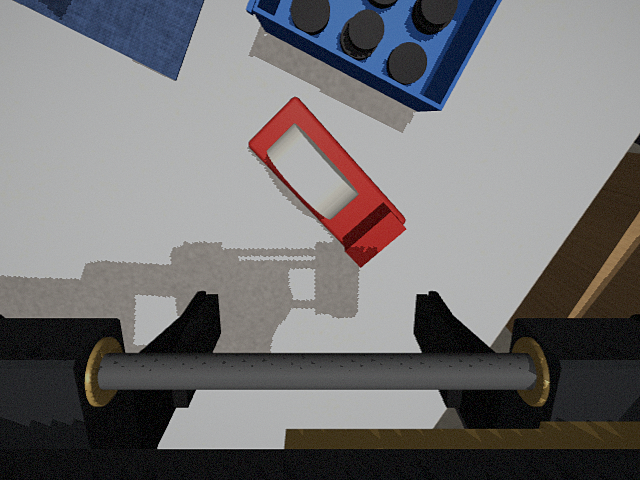

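The move was refused and this picture only shows the start view (tape dispenser, gripper at the bottom). I'll resend it with every key filled in.

Request:
{"fn": "apply_moves", "kwargs": {
  "rows": [
    {"x": 0,"y": 0,"z": -60,"rx": 0,"ry": 0,"rz": 0,"claw": 0},
    {"x": 50,"y": -20,"z": -120,"rx": 0,"ry": 0,"rz": -1.5,"claw": 0},
    {"x": 320,"y": -134,"z": -150,"rx": 0,"ry": 0,"rz": -7.9,"claw": 0},
    {"x": 320,"y": -134,"z": -150,"rx": 0,"ry": 0,"rz": -7.9,"claw": 0},
    {"x": 320,"y": -134,"z": -150,"rx": 0,"ry": 0,"rz": -7.9,"claw": 0},
    {"x": 320,"y": -134,"z": -150,"rx": 0,"ry": 0,"rz": -7.9,"claw": 0},
    {"x": 320,"y": -134,"z": -150,"rx": 0,"ry": 0,"rz": -7.9,"claw": 0},
    {"x": 320,"y": -134,"z": -150,"rx": 0,"ry": 0,"rz": -7.9,"claw": 0},
    {"x": 320,"y": -134,"z": -150,"rx": 0,"ry": 0,"rz": -7.9,"claw": 0}
  ]
}}

```text
time_s: 1.27
position: [0.5014, -0.3029, 0.3971]
tcp_rot: [[0.289, 0.957, -0.001], [0.957, -0.289, -0.0], [-0.0, -0.001, -1.0]]
force: [0.9, -0.4, 0.1]
opening: 1.0
grasp_force: 0.0
```

```bash
python3 - <<'E'
from h import *
take("wrist","w2"); s=read_state(); print(s["time_s"],s["position"],np.round(s["tcp_rot"],3).tolist(),s["joint_positions"])
E
python3 m2.py w2
```

```text
1.325 [ 0.50095552 -0.30353753  0.3969931 ] [[0.29, 0.957, -0.001], [0.957, -0.29, 0.0], [-0.0, -0.001, -1.0]] [-4.21175099e+01  1.95177858e+01  7.59580083e+01 -3.85412860e-02
  8.45880044e+01 -2.52432512e+01]
w2 face level 6.033074985699924 6.654310613592582
-55 [(24, 8), (26, 8), (28, 8), (30, 8), (32, 8), (34, -59), (36, 12), (38, 12), (40, 12), (42, 12), (44, 12), (46, 12), (48, 12), (50, 11), (52, 11), (54, -39), (56, -40), (58, -42), (60, 0), (62, 0), (64, 0), (66, -2), (68, -56), (70, -57), (72, -57), (74, -58), (76, -59), (78, -59), (80, -60), (82, -60), (84, -1), (86, -1), (88, 1), (90, -2), (92, -3), (94, -3), (96, -3), (98, -4), (100, -5), (102, -5), (104, -3), (106, 0), (108, -1), (110, 0), (112, 0), (114, 0), (116, 0), (120, -2), (122, -2), (124, -2), (126, -2), (128, -3), (130, -4), (132, -4), (134, -2), (136, -3), (138, 0), (140, 0), (142, 0), (144, -1), (146, 0), (148, -1), (150, 0), (152, -2), (154, -53), (156, -52), (158, -53), (160, -54), (162, -55), (164, -55), (166, -56), (168, -57), (170, -58), (172, -58), (174, -58), (176, -59), (178, -59), (180, -2), (182, -3)
[... 1332 characters left out ...]
 (218, 7), (220, 7), (222, 7), (224, 7), (226, 7), (228, 7), (230, 7), (232, 7), (234, 7), (236, 7), (238, 6), (240, 5), (242, 6)]
across [(-100, 8), (-98, 9), (-96, 8), (-94, 9), (-92, 8), (-90, 8), (-88, 7), (-86, 6), (-84, 6), (-82, 7), (-80, 7), (-78, 7), (-76, 7), (-74, 7), (-72, 7), (-70, 1), (-68, 0), (-66, 0), (-64, 0), (-62, 0), (-60, 0), (-58, 0), (-56, -1), (14, -53), (16, -54), (18, -54), (20, -54), (22, -55), (24, -55), (26, -54), (28, -54), (30, -55), (32, -54), (52, -2), (54, 0), (56, 0), (58, -1), (60, 0), (62, 0), (64, -1), (66, -1), (68, 5), (70, 7), (72, 7), (74, 7), (76, 7), (78, 7), (80, 6), (82, 6), (84, 6), (86, 6), (88, 5), (90, 5), (92, 6), (94, 5), (96, 6), (98, 6)]
```

View pics/w2.png

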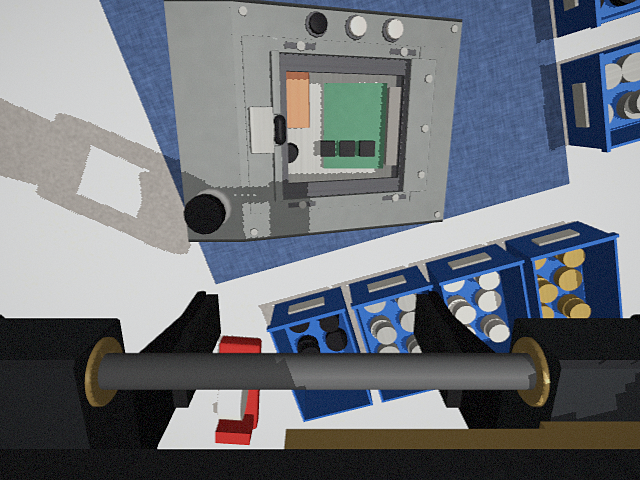

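The console shows the recess at about x 285–405, y 55–195 px, with the catch at (280,130) and the jar at (207,213). Next: the lip edge, head wall and side walls precisely.

```bash
cat > m3.py <<'E'
from face import *
import sys
tag=sys.argv[1]; f=np.load(f"pics/{tag}.npz"); d=f["d"]; c=np.load(f"pics/{tag}_c.npy",allow_pickle=True).item()
F=toface(cloud(d,c)); F=F[d>0]
for y in range(-55,60,15):
    G=F[abs(F[:,1]-y)<7]
    L=G[(G[:,0]>38)&(G[:,0]<80)&(G[:,2]>10)&(G[:,2]<14),0]; D=G[(G[:,0]>50)&(G[:,0]<76)&(abs(G[:,2])<1.5),0]
    H=G[(G[:,0]>195)&(G[:,0]<225)&(G[:,2]>14.5)&(G[:,2]<19),0]
    print(y,"lip max",np.percentile(L,[50,98]).round(1),"ledge",np.percentile(D,[2,98]).round(1) if len(D) else 0,"head",np.percentile(H,[2,98]).round(1) if len(H) else 0)
for s in range(80,200,20):
    G=F[abs(F[:,0]-s)<10]; R=G[abs(G[:,2]-0)<1.5]; T=G[(G[:,2]>6)&(G[:,2]<9)&(abs(G[:,1])<85)]
    print(s,"ledge y",np.percentile(R[abs(R[:,1])<75,1],[1,99]).round(1),"rim inner",T[T[:,1]<0,1].max().round(1),T[T[:,1]>0,1].min().round(1))
E
python3 m3.py w2
```

```text
-55 lip max [54.1 66.6] ledge [60.8 75. ] head [207.  214.4]
-40 lip max [52.8 66.5] ledge [61.  66.8] head [207.2 214.5]
-25 lip max [53.5 66.6] ledge [60.5 67.1] head [207.1 224. ]
-10 lip max [53.  66.5] ledge [60.7 67.1] head [204.5 224.8]
5 lip max [53.9 66.5] ledge [60.6 66.9] head [204.1 224.5]
20 lip max [53.  66.5] ledge [60.6 66.7] head [207.4 224.6]
35 lip max [53.1 66.6] ledge [60.8 67. ] head [207.5 214.7]
50 lip max [54.5 66.6] ledge [60.6 74.8] head [207.2 214.4]
80 ledge y [-69.3  68.4] rim inner -69.2 68.3
100 ledge y [-69.4  68.4] rim inner -69.3 68.5
120 ledge y [-69.4  68.4] rim inner -69.4 68.4
140 ledge y [-69.5  68.4] rim inner -69.3 68.2
160 ledge y [-69.6  68.4] rim inner -69.3 68.1
180 ledge y [-69.4  68.4] rim inner -69.4 68.3
```

Request:
{"fn": "apply_moves", "kwargs": {
  "rows": [
    {"x": 523,"y": -127,"z": 147,"rx": 0,"ry": 0,"rz": 1.3,"claw": 0},
    {"x": 523,"y": -127,"z": 147,"rx": 0,"ry": 0,"rz": 1.3,"claw": 0},
    {"x": 523,"y": -127,"z": 147,"rx": 0,"ry": 0,"rz": 1.3,"claw": 0},
    {"x": 523,"y": -127,"z": 147,"rx": 0,"ry": 0,"rz": 1.3,"claw": 0},
    {"x": 523,"y": -127,"z": 147,"rx": 0,"ry": 0,"rz": 1.3,"claw": 0},
    {"x": 523,"y": -127,"z": 147,"rx": 0,"ry": 0,"rz": 1.3,"claw": 0},
    {"x": 523,"y": -127,"z": 147,"rx": 0,"ry": 0,"rz": 1.3,"claw": 0},
    {"x": 523,"y": -127,"z": 147,"rx": 0,"ry": 0,"rz": 1.3,"claw": 0},
    {"x": 523,"y": -127,"z": 147,"rx": 0,"ry": 0,"rz": 1.3,"claw": 0},
    {"x": 523,"y": -127,"z": 147,"rx": 0,"ry": 0,"rz": 1.3,"claw": 0}
  ]
}}

```text
time_s: 2.58
position: [0.5309, 0.2359, 0.2487]
tcp_rot: [[0.414, 0.91, -0.003], [0.91, -0.414, -0.0], [-0.001, -0.003, -1.0]]
force: [0.1, -0.9, -0.7]
opening: 0.996
grasp_force: 0.0
```

```bash
python3 - <<'E'
from h import *
p,d,c=take("wrist","w3"); s=read_state(); print(s["time_s"],s["position"],np.round(s["tcp_rot"],3).tolist(),s["joint_positions"])
W=cloud(d,c); R=np.array(s["tcp_rot"]); 
near=(np.hypot(W[...,0]-.54,W[...,1]-.23)<.13)&(d>0)
b=near&(W[...,2]>.04)&(W[...,2]<.052); q=W[b]; print("bar",b.sum(),cv2.minAreaRect((q[:,:2]*1000).astype(np.float32)),q[:,2].mean())
hsv=cv2.cvtColor(p,cv2.COLOR_RGB2HSV)
m=near&(hsv[...,1]<70)&(W[...,2]>.0045)&(W[...,2]<.012)
m=cv2.morphologyEx(m.astype(np.uint8),cv2.MORPH_OPEN,np.ones((3,3))); n,l,st,_=cv2.connectedComponentsWithStats(m); k=1+st[1:,4].argmax(); q=W[l==k]
print("plate",cv2.minAreaRect((q[:,:2]*1000).astype(np.float32)),np.median(q[:,2]))
E
```

```text
2.625 [0.53129823 0.23418905 0.24934179] [[0.416, 0.909, -0.002], [0.909, -0.416, -0.001], [-0.002, -0.002, -1.0]] [ 1.27823785e+01  2.67219627e+01  8.83993269e+01 -3.69017685e-02
  6.50146927e+01  3.73656946e+01]
bar 1515 ((528.809814453125, 236.25027465820312), (99.53632354736328, 11.86898136138916), 65.67932891845703) 0.046829127911946794
plate ((546.6070556640625, 227.38194274902344), (130.47357177734375, 150.3053741455078), 65.29617309570312) 0.008238452703815957
```

View pics/w3.png

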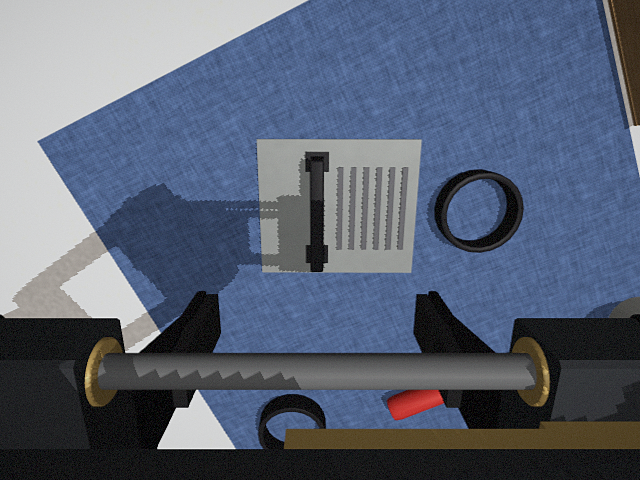

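The panel is at px (258–420, 140–272), handle at (317,212), with collar_a just to its right (480,210). The grasp is confirmed to within 3 mm.

Request:
{"fn": "apply_moves", "kwargs": {
  "rows": [
    {"x": 1,"y": -3,"z": 60,"rx": 0,"ry": 0,"rz": 0,"claw": 0},
    {"x": 1,"y": -3,"z": 120,"rx": 0,"ry": 0,"rz": 0,"claw": 0},
    {"x": 1,"y": -3,"z": 170,"rx": 0,"ry": 0,"rz": 0,"claw": 0},
    {"x": 1,"y": -3,"z": 195,"rx": 0,"ry": 0,"rz": 0,"claw": 0},
    {"x": 1,"y": -3,"z": 204,"rx": 0,"ry": 0,"rz": 0,"claw": 120},
    {"x": 1,"y": -3,"z": 204,"rx": 0,"ry": 0,"rz": 0,"claw": 255},
    {"x": 1,"y": -3,"z": 204,"rx": 0,"ry": 0,"rz": 0,"claw": 255},
    {"x": 1,"y": -3,"z": 204,"rx": 0,"ry": 0,"rz": 0,"claw": 255},
    {"x": 1,"y": -3,"z": 204,"rx": 0,"ry": 0,"rz": 0,"claw": 255},
    {"x": 1,"y": -3,"z": 204,"rx": 0,"ry": 0,"rz": 0,"claw": 255}
  ]
}}

```text
time_s: 3.88
position: [0.5293, 0.2367, 0.047]
tcp_rot: [[0.416, 0.909, 0.001], [0.909, -0.416, 0.0], [0.0, 0.001, -1.0]]
force: [0.2, -0.5, -1.0]
opening: 0.404
grasp_force: 0.0
```

Request:
{"fn": "apply_moves", "kwargs": {
  "rows": [
    {"x": 0,"y": 0,"z": 0,"rx": 0,"ry": 0,"rz": 0,"claw": 255},
    {"x": 0,"y": 0,"z": 0,"rx": 0,"ry": 0,"rz": 0,"claw": 255},
    {"x": 0,"y": 0,"z": 0,"rx": 0,"ry": 0,"rz": 0,"claw": 255},
    {"x": 0,"y": 0,"z": 0,"rx": 0,"ry": 0,"rz": 0,"claw": 255},
    {"x": 0,"y": 0,"z": 0,"rx": 0,"ry": 0,"rz": 0,"claw": 255},
    {"x": 0,"y": 0,"z": 0,"rx": 0,"ry": 0,"rz": 0,"claw": 255}
  ]
}}

```text
time_s: 4.62
position: [0.5294, 0.2365, 0.0465]
tcp_rot: [[0.417, 0.909, 0.0], [0.909, -0.417, 0.0], [0.0, 0.0, -1.0]]
force: [0.9, 0.2, -1.2]
opening: 0.133
grasp_force: 30.0
```

```bash
cat > plan.py <<'E'
# target tool pose for the panel at: hook lower corner (x,h mm from foot/ledge), open angle deg; bar grasp in panel: gx along panel, gz above underside
from face import *
from scipy.spatial.transform import Rotation as Ro
FO=E0+.0546*fx-.0005*cy
def target(x,h,th,gx=95.,tz=45.,dy=0):
    # tz: TCP height above underside ; gx: bar distance from hook edge
    c,s=np.cos(np.deg2rad(th)),np.sin(np.deg2rad(th))
    px=c*fx+s*fz; pz=c*fz-s*fx
    P=FO+(x*fx+h*fz+dy*cy+gx*px+tz*pz)/1000
    R=np.stack([-cy,px,-pz],1)   # tool x = -panel y, tool y = panel x
    return P,R
def delta(P,R,P0,R0):
    R0=np.array(R0); d=R0.T@(P-P0)*1000; r=Ro.from_matrix(R0.T@R).as_rotvec(degrees=True)/6
    return d.round(1),r.round(2)
E
python3 - <<'E'
from plan import *
s=read_state(); print(s["time_s"],s["position"],np.round(s["tcp_rot"],4).tolist(),s["opening"],s["grasp_force"])
for a in ((18,60,13),(18,3,13),(0,0,10),(0,0,0)):
    P,R=target(*a); print(a,P.round(4),R.round(3).tolist(),np.linalg.det(R)); print(delta(P,R,s["position"],s["tcp_rot"]))
E
```

```text
4.625 [0.52935995 0.23654737 0.04651335] [[0.4167, 0.909, 0.0003], [0.909, -0.4167, 0.0], [0.0002, 0.0003, -1.0]] 0.13302310790140143 30.000138357281685
(18, 60, 13) [ 0.5707 -0.2491  0.2221] [[0.289, -0.803, -0.521], [0.957, 0.242, 0.157], [-0.0, 0.545, -0.839]] -1.0Traceback (most recent call last):
  File "<stdin>", line 4, in <module>
  File "plan.py", line 13, in delta
    R0=np.array(R0); d=R0.T@(P-P0)*1000; r=Ro.from_matrix(R0.T@R).as_rotvec(degrees=True)/6
                                           ~~~~~~~~~~~~~~^^^^^^^^
  File "scipy/spatial/transform/_rotation.pyx", line 1143, in scipy.spatial.transform._rotation.Rotation.from_matrix
ValueError: Non-positive determinant (left-handed or null coordinate frame) in rotation matrix 0: [[ 9.90612572e-01 -1.14556150e-01 -7.45896861e-02]
 [-1.36699364e-01 -8.30660000e-01 -5.39738129e-01]
 [ 1.28346748e-04 -5.44867739e-01  8.38521992e-01]].
```

```bash
sed -i 's/np.stack(\[-cy,px,-pz\],1)   # .*/np.stack([-cy,-px,-pz],1)/; s/tz=45.,dy=0/tz=44.5,dy=-.8/' plan.py
python3 - <<'E'
from plan import *
s=read_state(); p0,R0=np.array(s["position"]),np.array(s["tcp_rot"])
for a in ((18,70,13),(18,4,13),(0,0,10),(0,0,0)):
    P,R=target(*a); print(a,P.round(4)); print(*delta(P,R,p0,R0))
P,R=target(18,70,13); p1=p0+[0,0,.22]; print("after 220 lift",*delta(P,R,p1,R0))
E
```

```text
(18, 70, 13) [ 0.574  -0.2492  0.231 ]
[-422.9  243.  -184.5] [ 5.49 -0.38 -1.27]
(18, 4, 13) [ 0.5524 -0.2427  0.169 ]
[-426.   220.6 -122.5] [ 5.49 -0.38 -1.27]
(0, 0, 10) [ 0.5629 -0.2459  0.1561]
[-424.5  231.5 -109.6] [ 4.99 -0.34 -1.28]
(0, 0, 0) [ 0.5494 -0.2418  0.1443]
[-426.5  217.6  -97.8] [ 3.33 -0.23 -1.3 ]
after 220 lift [-423.   243.    35.5] [ 5.49 -0.38 -1.27]
```

Request:
{"fn": "apply_moves", "kwargs": {
  "rows": [
    {"x": 0,"y": 0,"z": -10,"rx": 0,"ry": 0,"rz": 0,"claw": 255},
    {"x": 0,"y": 0,"z": -40,"rx": 0,"ry": 0,"rz": 0,"claw": 255},
    {"x": 0,"y": 0,"z": -90,"rx": 0,"ry": 0,"rz": 0,"claw": 255},
    {"x": 0,"y": 0,"z": -140,"rx": 0,"ry": 0,"rz": 0,"claw": 255},
    {"x": 0,"y": 0,"z": -190,"rx": 0,"ry": 0,"rz": 0,"claw": 255},
    {"x": 0,"y": 0,"z": -220,"rx": 0,"ry": 0,"rz": 0,"claw": 255},
    {"x": 0,"y": 0,"z": -220,"rx": 0,"ry": 0,"rz": 0,"claw": 255}
  ]
}}

```text
time_s: 5.5
position: [0.53, 0.2368, 0.2691]
tcp_rot: [[0.417, 0.909, 0.005], [0.909, -0.417, 0.001], [0.003, 0.004, -1.0]]
force: [0.2, 0.3, -4.1]
opening: 0.134
grasp_force: 30.0
```

Request:
{"fn": "apply_moves", "kwargs": {
  "rows": [
    {"x": -40,"y": 20,"z": 0,"rx": 0.5,"ry": 0,"rz": -0.1,"claw": 255},
    {"x": -90,"y": 50,"z": 0,"rx": 1,"ry": -0.05,"rz": -0.3,"claw": 255},
    {"x": -140,"y": 80,"z": 0,"rx": 1.8,"ry": -0.1,"rz": -0.5,"claw": 255},
    {"x": -190,"y": 110,"z": 0,"rx": 2.6,"ry": -0.15,"rz": -0.7,"claw": 255},
    {"x": -240,"y": 140,"z": 0,"rx": 3.4,"ry": -0.2,"rz": -0.9,"claw": 255},
    {"x": -290,"y": 170,"z": 0,"rx": 4.2,"ry": -0.3,"rz": -1.1,"claw": 255},
    {"x": -340,"y": 200,"z": 0,"rx": 5,"ry": -0.38,"rz": -1.2,"claw": 255},
    {"x": -390,"y": 230,"z": 15,"rx": 5.49,"ry": -0.38,"rz": -1.27,"claw": 255},
    {"x": -423,"y": 243,"z": 35,"rx": 5.49,"ry": -0.38,"rz": -1.27,"claw": 255},
    {"x": -423,"y": 243,"z": 35,"rx": 5.49,"ry": -0.38,"rz": -1.27,"claw": 255}
  ]
}}

```text
time_s: 6.75
position: [0.5717, -0.2518, 0.2259]
tcp_rot: [[0.293, 0.798, -0.526], [0.956, -0.244, 0.162], [0.001, -0.55, -0.835]]
force: [-0.7, 1.5, -3.8]
opening: 0.135
grasp_force: 30.0
```

```bash
python3 - <<'E'
from plan import *
p,d,c=take("wrist","w4"); p2,d2,c2=take("scene","s4")
s=read_state(); print(s["time_s"],s["position"],np.array(s["force"]).round(2),np.array(s["moment"]).round(2),np.round(s["joint_positions"],1))
cv2.imwrite("pics/both4.png",np.hstack([cv2.resize(p,(400,300)),p2[130:370,60:380][:300].copy() if 0 else cv2.resize(p2[150:360,80:360],(400,300))])[:,:,::-1])
for a in ((18,70,13),(20,20,13),(20,5,13)):
    P,R=target(*a); print(a,P.round(4),*delta(P,R,np.array(s["position"]),s["tcp_rot"]))
# plate plane in tool frame from depth
W=cloud(d,c); T=(W-np.array(s["position"]))@np.array(s["tcp_rot"])*1000; v=d>0
q=T[v&(abs(T[...,2]-39)<12)&(abs(T[...,0])<80)&(abs(T[...,1])<110)]; 
if len(q)>50:
    A=np.c_[q[:,:2],np.ones(len(q))]; k=np.linalg.lstsq(A,q[:,2],rcond=None)[0]
    r=abs(q[:,2]-A@k)<2; k=np.linalg.lstsq(A[r],q[r,2],rcond=None)[0]; print("plate plane",k,r.sum(),"y",np.percentile(q[r,1],[1,99]),"x",np.percentile(q[r,0],[1,99]))
E
```

```text
6.85 [ 0.57289939 -0.24882077  0.22895891] [ 0.03  0.94 -3.21] [-0.18 -0.69  0.  ] [-30.4  46.2  59.8  -7.6 106.4 -13.6]
(18, 70, 13) [ 0.574  -0.2492  0.231 ] [-0.1 -0.2 -2.4] [-0.04 -0.02 -0.  ]
(20, 20, 13) [ 0.5558 -0.2437  0.1847] [-0.2  9.3 46.8] [-0.04 -0.02 -0.  ]
(20, 5, 13) [ 0.5509 -0.2423  0.1706] [-0.2 12.7 61.4] [-0.04 -0.02 -0.  ]
plate plane [1.14010167e-05 4.32387200e-04 4.16189271e+01] 44113 y [-53.83290458  93.67050903] x [-20.26353541  60.90058192]
```

View pics/both4.png

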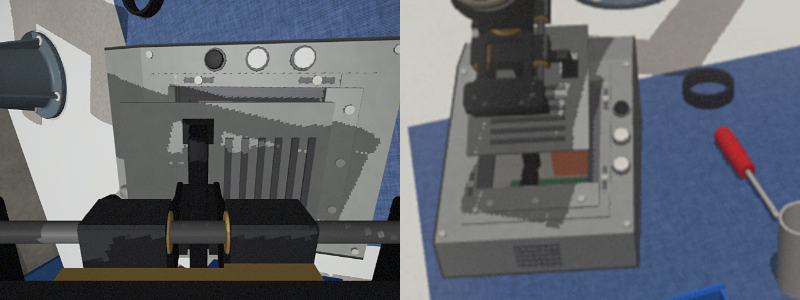

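The left half (wrist) shows the panel held square over the recess. The right half (scene) shows its louvred hook edge hanging over the recess opening, clear of the lip. I'll lower it now.

Request:
{"fn": "apply_moves", "kwargs": {
  "rows": [
    {"x": 0,"y": 4,"z": 20,"rx": 0,"ry": 0,"rz": 0,"claw": 255},
    {"x": 0,"y": 8,"z": 40,"rx": 0,"ry": 0,"rz": 0,"claw": 255},
    {"x": 0,"y": 11,"z": 52,"rx": 0,"ry": 0,"rz": 0,"claw": 255},
    {"x": 0,"y": 12,"z": 58,"rx": 0,"ry": 0,"rz": 0,"claw": 255},
    {"x": 0,"y": 12,"z": 58,"rx": 0,"ry": 0,"rz": 0,"claw": 255},
    {"x": 0,"y": 12,"z": 58,"rx": 0,"ry": 0,"rz": 0,"claw": 255}
  ]
}}

```text
time_s: 7.6
position: [0.5538, -0.2433, 0.177]
tcp_rot: [[0.289, 0.804, -0.52], [0.957, -0.243, 0.156], [-0.001, -0.543, -0.84]]
force: [-0.1, -1.3, -3.7]
opening: 0.138
grasp_force: 30.0
```

```bash
cat > st.py <<'E'
from plan import *
s=read_state(); R=np.array(s["tcp_rot"]); P=np.array(s["position"])
px,pz=-R[:,1],-R[:,2]; Q=P-(95*px+44.5*pz)/1000-FO
print("t",round(s["time_s"],2),"hook x,y,h",(Q@fx*1000).round(1),(Q@cy*1000+.8).round(1),(Q@fz*1000).round(1),"open",np.rad2deg(np.arctan2(px@fz,px@fx)).round(2),"yaw",np.rad2deg(px@cy).round(2),
 "F face",(np.array(s["force"])@np.stack([fx,cy,fz],1)).round(1),"M",np.array(s["moment"]).round(2),"op",round(s["opening"],3),round(s["grasp_force"],1))
E
python3 st.py
```

```text
t 7.6 hook x,y,h 19.2 0.2 12.2 open 12.9 yaw -0.03 F face [-1.5  1.3 -3.4] M [-0.22 -0.72  0.02] op 0.138 30.0
```

Request:
{"fn": "apply_moves", "kwargs": {
  "rows": [
    {"x": 0,"y": 1,"z": 4,"rx": 0,"ry": 0,"rz": 0,"claw": 255},
    {"x": 0,"y": 1.8,"z": 8,"rx": 0,"ry": 0,"rz": 0,"claw": 255},
    {"x": 0,"y": 1.8,"z": 8,"rx": 0,"ry": 0,"rz": 0,"claw": 255},
    {"x": 0,"y": 1.8,"z": 8,"rx": 0,"ry": 0,"rz": 0,"claw": 255}
  ]
}}

```text
time_s: 8.1
position: [0.5505, -0.2423, 0.1686]
tcp_rot: [[0.289, 0.803, -0.521], [0.957, -0.242, 0.157], [-0.0, -0.545, -0.839]]
force: [-0.2, 0.6, -2.9]
opening: 0.138
grasp_force: 30.0
```

```bash
python3 st.py
```

```text
t 8.1 hook x,y,h 19.7 0.2 3.0 open 13.0 yaw -0.02 F face [-0.7 -0.5 -2.9] M [-0.27 -0.72  0.03] op 0.138 30.0
```

Not in contact yet; I'll feel for the ledge in small steps.

Request:
{"fn": "apply_moves", "kwargs": {
  "rows": [
    {"x": 0,"y": 0.3,"z": 1.5,"rx": 0,"ry": 0,"rz": 0,"claw": 255},
    {"x": 0,"y": 0.3,"z": 1.5,"rx": 0,"ry": 0,"rz": 0,"claw": 255}
  ]
}}

```text
time_s: 8.35
position: [0.5499, -0.242, 0.1672]
tcp_rot: [[0.289, 0.803, -0.522], [0.957, -0.242, 0.157], [-0.0, -0.545, -0.839]]
force: [-0.1, -0.1, -2.7]
opening: 0.132
grasp_force: 30.0
```

Request:
{"fn": "apply_moves", "kwargs": {
  "rows": [
    {"x": 0,"y": 0.3,"z": 1.5,"rx": 0,"ry": 0,"rz": 0,"claw": 255},
    {"x": 0,"y": 0.3,"z": 1.5,"rx": 0,"ry": 0,"rz": 0,"claw": 255}
  ]
}}

```text
time_s: 8.6
position: [0.5493, -0.2419, 0.1657]
tcp_rot: [[0.289, 0.803, -0.522], [0.957, -0.242, 0.157], [-0.0, -0.545, -0.839]]
force: [0.2, -1.6, -3.8]
opening: 0.132
grasp_force: 30.0
```

```bash
python3 st.py
```

```text
t 8.6 hook x,y,h 19.9 0.1 -0.2 open 13.01 yaw -0.02 F face [-1.9  1.4 -3.4] M [-0.23 -0.72  0.04] op 0.132 30.0
```

Request:
{"fn": "apply_moves", "kwargs": {
  "rows": [
    {"x": 0,"y": 0.3,"z": 1.5,"rx": 0,"ry": 0,"rz": 0,"claw": 255},
    {"x": 0,"y": 0.3,"z": 1.5,"rx": 0,"ry": 0,"rz": 0,"claw": 255}
  ]
}}

```text
time_s: 8.85
position: [0.5489, -0.2418, 0.1645]
tcp_rot: [[0.289, 0.803, -0.521], [0.957, -0.242, 0.157], [-0.0, -0.544, -0.839]]
force: [-0.5, 0.1, -3.1]
opening: 0.137
grasp_force: 30.0
```

```bash
python3 st.py
```

```text
t 8.85 hook x,y,h 19.8 0.2 -1.5 open 12.99 yaw -0.03 F face [-0.5  0.1 -3.1] M [-0.25 -0.75  0.01] op 0.137 30.0
```

Request:
{"fn": "apply_moves", "kwargs": {
  "rows": [
    {"x": 0,"y": 0.3,"z": 1.5,"rx": 0,"ry": 0,"rz": 0,"claw": 255},
    {"x": 0,"y": 0.3,"z": 1.5,"rx": 0,"ry": 0,"rz": 0,"claw": 255}
  ]
}}

```text
time_s: 9.1
position: [0.5483, -0.2416, 0.1635]
tcp_rot: [[0.289, 0.803, -0.521], [0.957, -0.243, 0.157], [-0.001, -0.544, -0.839]]
force: [-0.1, -0.3, 0.8]
opening: 0.134
grasp_force: 30.2
```

```bash
python3 st.py; python3 - <<'E'
from plan import *
p,d,c=take("scene","s5"); p2,_,_=take("wrist","w5")
cv2.imwrite("pics/both5.png",np.hstack([cv2.resize(p[190:340,90:270],(400,333)),cv2.resize(p2,(400,333))])[:,:,::-1])
E
```

```text
t 9.1 hook x,y,h 20.0 0.2 -2.6 open 12.99 yaw -0.03 F face [0.2 0.3 0.7] M [-0.15 -0.49 -0.07] op 0.134 30.2
```

View pics/both5.png

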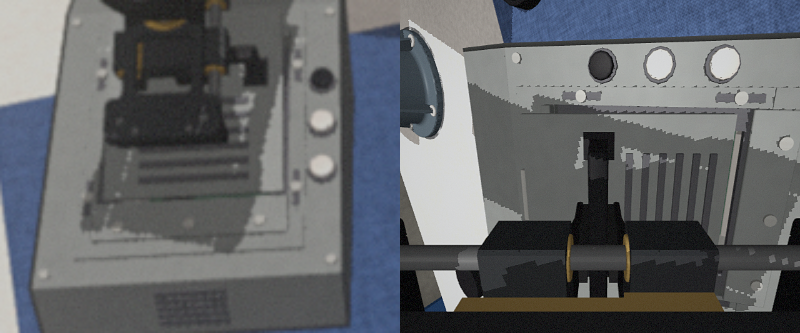

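Contact is felt: the ledge reads h about −2.4. The picture agrees, with the hook edge between the rims and just above the lip. Next I slide down the slope under the lip.

```bash
python3 - <<'E'
from plan import *
s=read_state(); p0=np.array(s["position"]);R0=s["tcp_rot"]
for a in ((15,-2.5,12),(10,-2.5,11),(5,-2.5,11),(2,-2.5,11),(0,-2.5,11),(-2,-2.5,11)):
    P,R=target(*a,dy=-1); print(a,*delta(P,R,p0,R0))
E
```

```text
(15, -2.5, 12) [0.4 4.1 0.5] [-0.16  0.   -0.01]
(10, -2.5, 11) [0.4 8.3 1. ] [-0.33  0.   -0.01]
(5, -2.5, 11) [ 0.4 13.1 -0.1] [-0.33  0.   -0.01]
(2, -2.5, 11) [ 0.4 16.  -0.8] [-0.33  0.   -0.01]
(0, -2.5, 11) [ 0.4 18.  -1.2] [-0.33  0.   -0.01]
(-2, -2.5, 11) [ 0.4 19.9 -1.7] [-0.33  0.   -0.01]
```

Request:
{"fn": "apply_moves", "kwargs": {
  "rows": [
    {"x": 0,"y": 4,"z": 0.5,"rx": -0.16,"ry": 0,"rz": 0,"claw": 255},
    {"x": 0,"y": 8,"z": 1,"rx": -0.33,"ry": 0,"rz": 0,"claw": 255},
    {"x": 0,"y": 10,"z": 0.6,"rx": -0.33,"ry": 0,"rz": 0,"claw": 255},
    {"x": 0,"y": 12,"z": 0.1,"rx": -0.33,"ry": 0,"rz": 0,"claw": 255},
    {"x": 0,"y": 12,"z": 0.1,"rx": -0.33,"ry": 0,"rz": 0,"claw": 255}
  ]
}}

```text
time_s: 9.82
position: [0.5583, -0.2446, 0.1562]
tcp_rot: [[0.289, 0.821, -0.493], [0.957, -0.248, 0.148], [-0.0, -0.515, -0.857]]
force: [0.0, 0.5, 0.4]
opening: 0.132
grasp_force: 30.4
```

```bash
python3 st.py
```

```text
t 9.82 hook x,y,h 5.5 0.2 -3.0 open 10.97 yaw -0.02 F face [ 0.3 -0.5  0.4] M [-0.22 -0.61  0.03] op 0.132 30.4
```

Request:
{"fn": "apply_moves", "kwargs": {
  "rows": [
    {"x": 0,"y": 2,"z": -0.4,"rx": 0,"ry": 0,"rz": 0,"claw": 255},
    {"x": 0,"y": 4,"z": -0.8,"rx": 0,"ry": 0,"rz": 0,"claw": 255},
    {"x": 0,"y": 4,"z": -0.8,"rx": 0,"ry": 0,"rz": 0,"claw": 255}
  ]
}}

```text
time_s: 10.2
position: [0.5619, -0.2457, 0.1548]
tcp_rot: [[0.289, 0.821, -0.493], [0.957, -0.248, 0.148], [-0.0, -0.515, -0.857]]
force: [0.1, -0.9, 1.1]
opening: 0.137
grasp_force: 30.4
```

```bash
python3 st.py
```

```text
t 10.2 hook x,y,h 1.5 0.2 -3.0 open 10.98 yaw -0.02 F face [0.1 0.8 1.2] M [-0.16 -0.51  0.06] op 0.137 30.4
```

Request:
{"fn": "apply_moves", "kwargs": {
  "rows": [
    {"x": 0,"y": 1.5,"z": -0.3,"rx": 0,"ry": 0,"rz": 0,"claw": 255},
    {"x": 0,"y": 1.5,"z": -0.3,"rx": 0,"ry": 0,"rz": 0,"claw": 255}
  ]
}}

```text
time_s: 10.45
position: [0.563, -0.246, 0.1545]
tcp_rot: [[0.289, 0.82, -0.494], [0.957, -0.248, 0.148], [-0.0, -0.515, -0.857]]
force: [0.1, 0.7, 1.0]
opening: 0.135
grasp_force: 30.4
```

Request:
{"fn": "apply_moves", "kwargs": {
  "rows": [
    {"x": 0,"y": 1.5,"z": -0.3,"rx": 0,"ry": 0,"rz": 0,"claw": 255},
    {"x": 0,"y": 1.5,"z": -0.3,"rx": 0,"ry": 0,"rz": 0,"claw": 255}
  ]
}}

```text
time_s: 10.7
position: [0.5633, -0.2461, 0.1547]
tcp_rot: [[0.289, 0.819, -0.496], [0.957, -0.247, 0.149], [-0.0, -0.518, -0.855]]
force: [-4.2, 0.8, 5.7]
opening: 0.129
grasp_force: 30.4
```

```bash
python3 st.py
```

```text
t 10.7 hook x,y,h 0.3 0.2 -2.9 open 11.21 yaw -0.03 F face [5.9 0.4 3.9] M [ 0.07  0.37 -0.  ] op 0.129 30.4
```

The foot wall is felt at x about 0.4, with 6 N along the slope. Now I lower about the hook edge, keeping it lightly pushed home.

```bash
python3 - <<'E'
from plan import *
s=read_state(); p0=np.array(s["position"]);R0=s["tcp_rot"]
for th in (9,7,6,5,4,3,2,1,0,-1):
    P,R=target(.3,-.1,th,tz=46.8,dy=-1); print(th,*delta(P,R,p0,R0))
E
```

```text
9 [ 0.3 -2.3 -1.4] [-0.37  0.   -0.01]
7 [ 0.3 -3.7  2. ] [-0.7  0.  -0. ]
6 [ 0.3 -4.4  3.7] [-0.87  0.   -0.  ]
5 [ 0.3 -5.   5.5] [-1.03  0.   -0.  ]
4 [ 0.3 -5.7  7.2] [-1.2  0.  -0. ]
3 [ 0.3 -6.2  9. ] [-1.37  0.   -0.  ]
2 [ 0.3 -6.8 10.7] [-1.53  0.   -0.  ]
1 [ 0.3 -7.3 12.5] [-1.7  0.  -0. ]
0 [ 0.3 -7.8 14.3] [-1.87  0.   -0.  ]
-1 [ 0.3 -8.3 16.1] [-2.03  0.   -0.  ]
```

```bash
python3 - <<'E'
from plan import *
s=read_state(); p0=np.array(s["position"]);R0=s["tcp_rot"]
for th in (9,7,6,5,4,3,2,1,0,-1):
    P,R=target(0,-2.6,th,dy=-1); print(th,*delta(P,R,p0,R0))
E
```

```text
9 [ 0.3 -1.4  3.3] [-0.37  0.   -0.01]
7 [ 0.3 -2.8  6.7] [-0.7  0.  -0. ]
6 [ 0.3 -3.4  8.4] [-0.87  0.   -0.  ]
5 [ 0.3 -4.  10.1] [-1.03  0.   -0.  ]
4 [ 0.3 -4.6 11.9] [-1.2  0.  -0. ]
3 [ 0.3 -5.1 13.6] [-1.37  0.   -0.  ]
2 [ 0.3 -5.7 15.4] [-1.53  0.   -0.  ]
1 [ 0.3 -6.1 17.1] [-1.7  0.  -0. ]
0 [ 0.3 -6.6 18.9] [-1.87  0.   -0.  ]
-1 [ 0.3 -7.  20.7] [-2.03  0.   -0.  ]
```

Request:
{"fn": "apply_moves", "kwargs": {
  "rows": [
    {"x": 0,"y": -1.0,"z": 3,"rx": -0.37,"ry": 0,"rz": 0,"claw": 255},
    {"x": 0,"y": -2.4,"z": 6.7,"rx": -0.7,"ry": 0,"rz": 0,"claw": 255},
    {"x": 0,"y": -2.8,"z": 8.4,"rx": -0.87,"ry": 0,"rz": 0,"claw": 255},
    {"x": 0,"y": -2.8,"z": 8.4,"rx": -0.87,"ry": 0,"rz": 0,"claw": 255}
  ]
}}

```text
time_s: 11.2
position: [0.5573, -0.2442, 0.1496]
tcp_rot: [[0.289, 0.861, -0.418], [0.957, -0.26, 0.126], [-0.0, -0.436, -0.9]]
force: [-1.3, 1.2, 6.9]
opening: 0.132
grasp_force: 30.0
```

```bash
python3 st.py
```

```text
t 11.2 hook x,y,h -0.9 0.1 -1.7 open 5.86 yaw -0.03 F face [ 3.8 -0.8  6. ] M [ 0.21  0.55 -0.03] op 0.132 30.0
```

```bash
python3 - <<'E'
from plan import *
s=read_state(); p0=np.array(s["position"]);R0=s["tcp_rot"]
for th in (4,3,2,1,0,-1):
    P,R=target(-.9,-2.1,th,dy=-.8); print(th,*delta(P,R,p0,R0))
E
```

```text
4 [ 0.  -1.3  3.5] [-0.31  0.   -0.01]
3 [ 0.  -2.   5.2] [-0.48  0.   -0.01]
2 [ 0.  -2.7  6.9] [-0.64  0.   -0.01]
1 [ 0.  -3.4  8.6] [-0.81  0.   -0.01]
0 [ 0.  -4.  10.3] [-0.98  0.   -0.01]
-1 [ 0.  -4.6 12.1] [-1.14  0.   -0.01]
```

Request:
{"fn": "apply_moves", "kwargs": {
  "rows": [
    {"x": 0,"y": -0.7,"z": 1.8,"rx": -0.15,"ry": 0,"rz": 0,"claw": 255},
    {"x": 0,"y": -1.3,"z": 3.5,"rx": -0.31,"ry": 0,"rz": 0,"claw": 255},
    {"x": 0,"y": -1.3,"z": 3.5,"rx": -0.31,"ry": 0,"rz": 0,"claw": 255}
  ]
}}

```text
time_s: 11.58
position: [0.5541, -0.2432, 0.1463]
tcp_rot: [[0.289, 0.874, -0.391], [0.957, -0.264, 0.118], [-0.0, -0.408, -0.913]]
force: [-6.1, 2.1, 4.6]
opening: 0.136
grasp_force: 30.3
```

```bash
python3 st.py
```

```text
t 11.57 hook x,y,h -0.5 0.1 -3.2 open 4.11 yaw -0.02 F face [ 7.7 -0.3  2.1] M [0.15 0.67 0.01] op 0.136 30.3
```

Request:
{"fn": "apply_moves", "kwargs": {
  "rows": [
    {"x": 0,"y": -0.8,"z": 1.7,"rx": -0.17,"ry": 0,"rz": 0,"claw": 255},
    {"x": 0,"y": -1.5,"z": 3.4,"rx": -0.33,"ry": 0,"rz": 0,"claw": 255},
    {"x": 0,"y": -1.5,"z": 3.4,"rx": -0.33,"ry": 0,"rz": 0,"claw": 255}
  ]
}}

```text
time_s: 11.95
position: [0.5507, -0.2422, 0.1426]
tcp_rot: [[0.289, 0.886, -0.362], [0.957, -0.267, 0.11], [0.0, -0.379, -0.926]]
force: [-7.0, 1.5, 3.2]
opening: 0.13
grasp_force: 30.7
```

```bash
python3 st.py
```

```text
t 11.95 hook x,y,h -0.0 -0.0 -4.9 open 2.25 yaw -0.01 F face [7.8 0.6 0.6] M [ 0.17  0.56 -0.  ] op 0.13 30.7
```

```bash
cat > plate.py <<'E'
from plan import *
import sys
p,d,c=take("wrist",sys.argv[1]); s=read_state()
W=cloud(d,c); T=(W-np.array(s["position"]))@np.array(s["tcp_rot"])*1000; v=d>0
q=T[v&(abs(T[...,2]-40)<9)&(T[...,0]>20)&(T[...,0]<58)&(abs(T[...,1])<100)]
A=np.c_[q[:,:2],np.ones(len(q))]; r=np.ones(len(q),bool)
for _ in range(6): k=np.linalg.lstsq(A[r],q[r,2],rcond=None)[0]; r=abs(q[:,2]-A@k)<1.5
print("plate in tool: tilt deg about x",np.rad2deg(np.arctan(k[1])).round(2),"about y",np.rad2deg(np.arctan(k[0])).round(2),"z",k[2].round(2),r.sum(),np.percentile(q[r,1],[1,99]).round(1))
F=toface(W); m=v&(abs(F[...,2]-6)<30)
G=F[m]; 
def prof(y0,y1): 
    g=G[(G[:,1]>y0)&(G[:,1]<y1)]; return [(s_,np.median(z).round(1)) for s_ in range(60,226,8) if len(z:=g[(g[:,0]>=s_)&(g[:,0]<s_+4),2])>5]
print("profile",prof(-60,-30)); print("side rim",prof(-80,-72))
E
python3 plate.py w6
```

```text
plate in tool: tilt deg about x -2.06 about y 0.26 z 38.42 22649 [-98.4  82.8]
profile [(60, np.float64(12.1)), (68, np.float64(4.8)), (76, np.float64(4.9)), (84, np.float64(4.6)), (92, np.float64(4.8)), (100, np.float64(4.9)), (108, np.float64(4.6)), (116, np.float64(4.8)), (124, np.float64(4.9)), (132, np.float64(4.6)), (140, np.float64(6.9)), (148, np.float64(7.7)), (156, np.float64(6.8)), (164, np.float64(4.6)), (172, np.float64(4.5)), (180, np.float64(4.5)), (188, np.float64(4.5)), (196, np.float64(4.5)), (204, np.float64(8.4)), (212, np.float64(16.0)), (220, np.float64(7.0))]
side rim [(60, np.float64(7.4)), (68, np.float64(7.7)), (76, np.float64(8.1)), (84, np.float64(7.4)), (92, np.float64(7.1)), (100, np.float64(7.2)), (108, np.float64(7.2)), (116, np.float64(7.2)), (124, np.float64(7.1)), (132, np.float64(7.2)), (140, np.float64(7.0)), (148, np.float64(7.0)), (156, np.float64(7.1)), (164, np.float64(7.2)), (172, np.float64(7.3)), (180, np.float64(8.8)), (188, np.float64(7.3)), (196, np.float64(7.4)), (204, np.float64(7.1)), (212, np.float64(7.1)), (220, np.float64(7.1))]
```

View pics/w6.png

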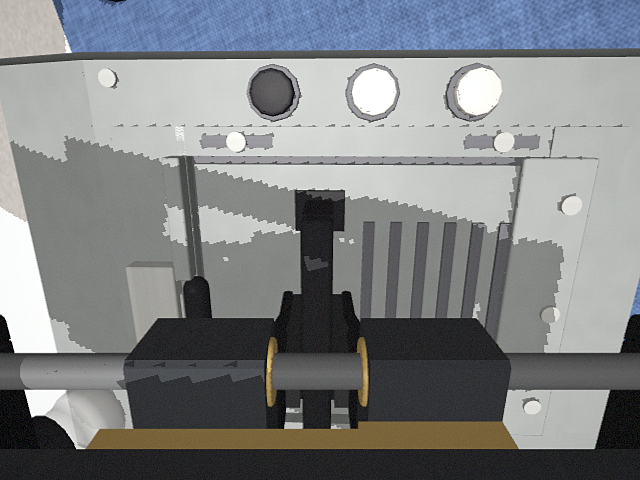

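The panel lies flat: its outer face is level at 4.5–4.9 mm above the ledge from foot to head, and the roller at (197,300) is over its upper edge. A light press to confirm the snap.

Request:
{"fn": "apply_moves", "kwargs": {
  "rows": [
    {"x": 0,"y": -1,"z": 2,"rx": -0.2,"ry": 0,"rz": 0,"claw": 255},
    {"x": 0,"y": -1.5,"z": 3,"rx": -0.37,"ry": 0,"rz": 0,"claw": 255},
    {"x": 0,"y": -1.5,"z": 3,"rx": -0.37,"ry": 0,"rz": 0,"claw": 255}
  ]
}}

```text
time_s: 12.38
position: [0.5505, -0.2421, 0.1426]
tcp_rot: [[0.289, 0.901, -0.323], [0.957, -0.272, 0.097], [-0.0, -0.338, -0.941]]
force: [-0.9, 1.6, 10.9]
opening: 0.133
grasp_force: 30.1
```

```bash
python3 st.py; python3 plate.py w7
```

```text
t 12.38 hook x,y,h -1.8 0.1 -0.8 open -0.27 yaw -0.03 F face [ 5.  -1.2  9.7] M [0.39 0.88 0.02] op 0.133 30.1
plate in tool: tilt deg about x 0.34 about y 0.53 z 38.13 22293 [-98.4  81.5]
profile [(60, np.float64(12.1)), (68, np.float64(4.8)), (76, np.float64(4.9)), (84, np.float64(4.6)), (92, np.float64(4.8)), (100, np.float64(4.9)), (108, np.float64(4.6)), (116, np.float64(4.7)), (124, np.float64(4.9)), (132, np.float64(4.6)), (140, np.float64(6.8)), (148, np.float64(7.5)), (156, np.float64(6.7)), (164, np.float64(4.4)), (172, np.float64(4.5)), (180, np.float64(4.5)), (188, np.float64(4.5)), (196, np.float64(4.5)), (204, np.float64(8.0)), (212, np.float64(16.0)), (220, np.float64(7.0))]
side rim [(60, np.float64(7.3)), (68, np.float64(7.7)), (76, np.float64(8.1)), (84, np.float64(7.3)), (92, np.float64(7.2)), (100, np.float64(7.1)), (108, np.float64(7.2)), (116, np.float64(7.0)), (124, np.float64(7.2)), (132, np.float64(7.1)), (140, np.float64(7.1)), (148, np.float64(7.0)), (156, np.float64(7.2)), (164, np.float64(7.1)), (172, np.float64(7.4)), (180, np.float64(8.9)), (188, np.float64(7.3)), (196, np.float64(7.3)), (204, np.float64(7.1)), (212, np.float64(7.1)), (220, np.float64(7.1))]
```

Request:
{"fn": "apply_moves", "kwargs": {
  "rows": [
    {"x": 0,"y": 0,"z": -2,"rx": 0,"ry": 0,"rz": 0,"claw": 255},
    {"x": 0,"y": 0,"z": -2,"rx": 0,"ry": 0,"rz": 0,"claw": 150},
    {"x": 0,"y": 0,"z": -2,"rx": 0,"ry": 0,"rz": 0,"claw": 150},
    {"x": 0,"y": 0,"z": -2,"rx": 0,"ry": 0,"rz": 0,"claw": 150},
    {"x": 0,"y": 0,"z": -2,"rx": 0,"ry": 0,"rz": 0,"claw": 150},
    {"x": 0,"y": 0,"z": -2,"rx": 0,"ry": 0,"rz": 0,"claw": 150},
    {"x": 0,"y": 0,"z": -2,"rx": 0,"ry": 0,"rz": 0,"claw": 150}
  ]
}}

```text
time_s: 13.3
position: [0.551, -0.2424, 0.1428]
tcp_rot: [[0.289, 0.901, -0.323], [0.957, -0.272, 0.097], [-0.0, -0.337, -0.941]]
force: [-0.9, -0.8, 0.3]
opening: 0.409
grasp_force: 0.0
```

```bash
python3 st.py
```

```text
t 13.3 hook x,y,h -2.3 0.2 -0.4 open -0.28 yaw -0.02 F face [0.7 1.  0.1] M [-0.13 -0.32  0.04] op 0.409 0.0
```

Released; now backing straight off.

Request:
{"fn": "apply_moves", "kwargs": {
  "rows": [
    {"x": 0,"y": 0,"z": -15,"rx": 0,"ry": 0,"rz": 0,"claw": 150},
    {"x": 0,"y": 0,"z": -40,"rx": 0,"ry": 0,"rz": 0,"claw": 150},
    {"x": 0,"y": 0,"z": -80,"rx": 0,"ry": 0,"rz": 0,"claw": 150},
    {"x": 0,"y": 0,"z": -130,"rx": 0,"ry": 0,"rz": 0,"claw": 150},
    {"x": 0,"y": 0,"z": -170,"rx": 0,"ry": 0,"rz": 0,"claw": 150},
    {"x": 0,"y": 0,"z": -170,"rx": 0,"ry": 0,"rz": 0,"claw": 150},
    {"x": 0,"y": 0,"z": -170,"rx": 0,"ry": 0,"rz": 0,"claw": 150}
  ]
}}

```text
time_s: 14.18
position: [0.6055, -0.2586, 0.3026]
tcp_rot: [[0.289, 0.901, -0.324], [0.957, -0.272, 0.097], [-0.0, -0.338, -0.941]]
force: [0.6, -0.8, 0.2]
opening: 0.414
grasp_force: 0.0
```

```bash
python3 plate.py w8; python3 - <<'E'
from h import *
a,_,_=take("scene","s8"); b=cv2.cvtColor(cv2.imread("pics/w8.png"),cv2.COLOR_BGR2RGB)
cv2.imwrite("pics/both8.png",np.hstack([cv2.resize(a,(400,300)),cv2.resize(b,(400,300))])[:,:,::-1])
E
```

```text
Traceback (most recent call last):
  File "plate.py", line 8, in <module>
    print("plate in tool: tilt deg about x",np.rad2deg(np.arctan(k[1])).round(2),"about y",np.rad2deg(np.arctan(k[0])).round(2),"z",k[2].round(2),r.sum(),np.percentile(q[r,1],[1,99]).round(1))
                                                                                                                                                          ~~~~~~~~~~~~~^^^^^^^^^^^^^^^
IndexError: index -1 is out of bounds for axis 0 with size 0
```

View pics/both8.png

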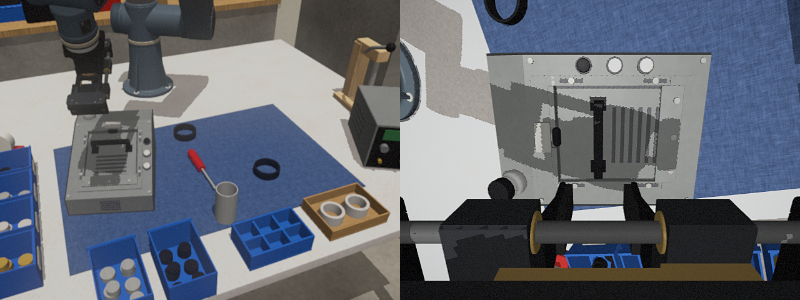

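The panel sits in the recess (scene px (110,148)) with the roller over its head edge (wrist half, (557,137)). The bystanders haven't moved. One last check that it is still flat after release.

```bash
python3 - <<'E'
from face import *
f=np.load("pics/w8.npz"); d=f["d"]; c=np.load("pics/w8_c.npy",allow_pickle=True).item(); F=toface(cloud(d,c))[d>0]
for y0,y1 in((-60,-30),(30,60)):
    g=F[(F[:,1]>y0)&(F[:,1]<y1)&(abs(F[:,2]-6)<25)]; print([(s,float(np.median(z).round(1))) for s in range(60,220,12) if len(z:=g[(g[:,0]>=s)&(g[:,0]<s+4),2])>5])
s=read_state(); print(s["time_s"],s["force"],hand_in())
E
```

```text
[(60, 12.2), (72, 4.6), (84, 4.5), (96, 4.7), (108, 4.6), (120, 4.7), (132, 4.6), (144, 7.1), (156, 6.8), (168, 4.6), (180, 4.4), (192, 4.5), (204, 5.5), (216, 7.0)]
[(60, 12.0), (72, 4.3), (84, 4.5), (96, 4.5), (108, 4.4), (120, 4.6), (132, 4.6), (156, 6.6), (168, 4.4), (180, 4.4), (192, 4.5), (204, 4.9), (216, 6.9)]
the job is handed in; nothing more can be done
14.275 [ 0.17637195 -1.00206164 -0.14301822] None
```

The panel is hooked under the lip, snapped in under the roller catch and lying flat; it was released and checked flat again before I handed the job in at 14.3 s, with the other things left where they were.

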